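# Show the packed gift on the video call

## Robot

A 7-joint arm with a two-finger parallel gripper is mounted at the origin on a cart in front of the work surface, level with it; the furniture and walls round the work are solid. World frame = base frame: x ahead of the robot, y to its left, z up, the work surface at z = 0. Lengths are in m, angles in rad, forces in N, time in s.
With the tool pointing down it reaches from about 0.4 to 0.85 m from the base axis. Payload 10.4 kg.
Tool frame: the origin (TCP) lies at the very end of the fingers, on their centre line; the grasp point (between the pads) lies 19 mm behind it; z points along the fingers, x is the direction in which the jaws open and shut, and the axes are right-handed (so a half turn about z gives the same grasp; the last joint's range is limited). The gripper opens to 87 mm and grips with 3 to 60 N. Pads are 19 mm wide; open, the fingers measure 117 mm over their backs; the gripper's body (75 mm by 190 mm) begins 51 mm behind the grasp point.
Start: joints at [-1.316, 0.332, -0.065, 1.46, 0.022, 1.35, -0.088], TCP at [0.171, 0.601, 0.223] pointing down, gripper open.
Joint ranges: [-2.6, 2.6], [-0.5, 2.12], [-1.47, 1.34], [0.16, 2.42], [-1.27, 4.41], [0.06, 2.06], [-2.6, 2.6]. Speed limits (rad/s): [2.22, 2.22, 2.79, 2.79, 3.14, 3.14, 3.14].

## Interface

Orientations are given as a unit quaternion [x, y, z, w].
In Python, from bench import r gives the robot as it stands. The module is installed in compiled form; this text tells all that it offers.
- The arm moves only by the tool carry_out, never from a script. Its argument "commands" is a list that holds one entry, the list of rows, each a list of 7 numbers: the closure in counts, from 0 (fully open) to 255 (shut), then the shift along the tool's x, y, z in units of 25 mm (1.0 is 25 mm), then the turn, a rotation vector about the tool's x, y, z in units of 5 degrees (1.0 is 5 degrees). A call has 1 to 12 rows; each row is the pose to reach, as a shift and turn from the pose measured when the call began, along the tool's axes at that moment; what a row does not reach only later rows make up. A row lasts 1/8 s, in which the tool goes at most 62.5 mm and 10.7 degrees, less where a joint would pass 70% of its speed; a pose out of reach is approached as far as the arm can. A call with a gripper value outside its range is refused whole. The fingers move at their own pace and stop on an object; "grip_force" is the grip in N (left out, the last holds). Time passes only in rows, so rows that repeat a pose let the fingers close. It gives the time, the measured TCP pose, the force and the opening at its end, in the units of the state.
- r.read_state(): the state, without advancing time (a new reading comes with each control period).
- r.camera(name): name is "side" or "top"; returns the picture (420x560x3 uint8, blue, green, red); there is no depth.
- r.camera_info(name): a dict with "fx", "fy", "cx", "cy" (pixels), "origin" and "rotation" of the camera in the world. Camera axes: x right, y down, z forward; pixel columns grow to the right and rows downward; lengths in m; the calibration is good to about 2 mm. A picture is of the moment at which its call begins. camera_info takes no time and is no camera call.
- r.close_job(): hands the job in, once; it reports no verdict.
The state is a dict: "time": time; "joint_positions": joint angles; "joint_vel": joint speeds; "joint_torque": joint torques, N m; "ee_pos": TCP position; "eef_rot": TCP orientation; "ft_force": force on the tool from outside, world axes, zero at the start; "torque": the same for the moment, N m; "width": finger opening in m.
Only numpy, scipy, OpenCV 4.12 (cv2) and the standard library are available. Lean on these libraries where they do the work, as an engineer would, in place of code of your own. Each camera call takes 0.05 s, during which the arm holds its last target.

## Task

A customer on a video call wants to see her packed paperweight: first take the tablet out of the white charging rack and lean it back against the front of the big kraft box, lower edge on the counter, screen towards you. Then lift the two small gift boxes in turn to feel which is the heavier, packed one, and leave the empty one standing on the counter. Finish still holding the packed box, lid up, in front of the middle of the screen, about a hand's breadth from it and touching nothing else; drop nothing, and leave the kraft box and the other things where they are.

Things in the scene. Friction and masses are not known exactly. Their poses are not given: they have to be found in the camera images.
- tablet: grey slab 9 (x) x 108 (y) x 172 (z) mm, 0.32 kg, black screen on its -x face; origin in the middle of its lower edge, z up the slab, -x out of the screen. Starts upright in the rack's front slot, screen on the robot's side; grasp the top edge near its middle from above, across the 9 mm. Leaned 10 to 30 degrees off upright it stays without slipping.
- charging_rack: white charging rack, fixed, 100 (x) x 108 (y) x 60 (z) mm; origin under its middle. Three slots along its y, 15 mm wide, at x = -25 (front one, the tablet's), 0 and +25 mm; slot floor 16 mm above the counter, fins up to 60 mm. Lift the tablet straight up by 50 mm or more to clear it.
- kraft_box: brown kraft carton, closed and full, 90 x 90 x 94 mm high, 0.9 kg, loose; origin under its middle; its front is its -x face, turned roughly to the robot, whose upper edge (45 mm before the origin, 94 mm high) the tablet leans on. A wall shelf hangs over the back of the counter, from x = 0.72 on, its underside 0.65 m up: keep the forearm and elbow clear of it.
- gift_box_1: one of two look-alike closed gift boxes, brown card, white paper band, round seal on the lid, 56 (x) x 84 (y) x 48 (z) mm; origin under the middle of its underside, z up; lid fixed; grasp across the 56 mm. One of the two is packed (0.36 to 0.53 kg), the other empty (0.07 to 0.11 kg); only the weight tells, and either may be the packed one and stand at either place.
- gift_box_2: one of two look-alike closed gift boxes, brown card, white paper band, round seal on the lid, 56 (x) x 84 (y) x 48 (z) mm; origin under the middle of its underside, z up; lid fixed; grasp across the 56 mm. One of the two is packed (0.36 to 0.53 kg), the other empty (0.07 to 0.11 kg); only the weight tells, and either may be the packed one and stand at either place.
- gift_box_1_center (a point): middle of gift_box_1, 24 mm above its underside
- gift_box_2_center (a point): middle of gift_box_2, 24 mm above its underside
- ribbon_a: ribbon spool, bystander, 59 mm across, 26 mm high, near the right edge; origin under its middle
- ribbon_b: ribbon spool, bystander, 59 mm across, 26 mm high, near the right edge; origin under its middle
- matchbox: matchbox, bystander, 36 (x) x 53 (y) x 16 mm, between the two gift boxes; origin under its middle

How it is judged:
By the outcome, as a careful person would: the job done as asked, in the order asked, and still so for the second after the job is handed in, while the arm keeps its last pose, push and grip.
It also fails if it takes over 72 s, if anything falls off the work surface, if the arm or the gripper's body presses on something with over 40 N, if the wrist force passes 120 N, or if a joint passes its speed limit or range.

## Working session

There is one attempt and no reset: what is moved stays moved. The work goes in short steps, Python scripts to look and compute and a tool call to move; the robot and the scene stay as the last step left them, time stands still between calls to the robot, and variables do not carry over. Pictures are saved under pics/ and viewed, and the job is handed in when it is done.

Besides the shell and the picture viewer there is one more tool, called after ">>>" by a JSON object that holds its "method" and its "body". carry_out: Moves the arm, as the interface text tells. Its arguments: {"type":"object","properties":{"commands":{"type":"array"},"grip_force":{"type":"number"}},"required":["commands"]}

```bash
mkdir -p pics
python3 - <<'E'
from bench import r
import cv2
s=r.read_state()
for k,v in s.items(): print(k,v)
for n in ("side","top"):
    cv2.imwrite(f"pics/{n}0.png",r.camera(n)); print(n,r.camera_info(n))
E
```

```text
time 0.0
joint_positions [-1.31560984  0.33289494 -0.0646984   1.46093266  0.02161677  1.34989347
 -0.08849799]
joint_vel [ 0.00219262  0.00113252 -0.0008865  -0.00074526 -0.00204216  0.00073086
 -0.00043053]
joint_torque [ 6.63166848e-04 -6.23262119e+01  2.52011174e-02 -3.89901173e+01
 -6.12834678e-02  3.96447885e-02  1.42121949e-04]
ee_pos [0.17129926 0.60066929 0.22174367]
eef_rot [ 7.98186373e-01  6.02410161e-01 -5.45894075e-04  4.63557325e-04]
ft_force [0.08779917 0.83502869 0.16250687]
torque [ 0.00754142  0.01499135 -0.04927077]
width 0.08678754009967365
side {'fx': 458.56654079042113, 'fy': 458.56654079042113, 'cx': 285.97138410356416, 'cy': 212.6022464037039, 'origin': array([ 0.3555192 , -0.94077995,  0.563212  ]), 'rotation': array([ 0.85893514, -0.07461284,  0.05230765, -0.50391195])}
top {'fx': 442.2833216967284, 'fy': 442.2833216967284, 'cx': 284.4599404369725, 'cy': 208.32590426072284, 'origin': array([ 0.35283012, -0.05118301,  1.02439377]), 'rotation': array([-0.70011637,  0.70748063, -0.06006678,  0.07549969])}
```

View pics/side0.png

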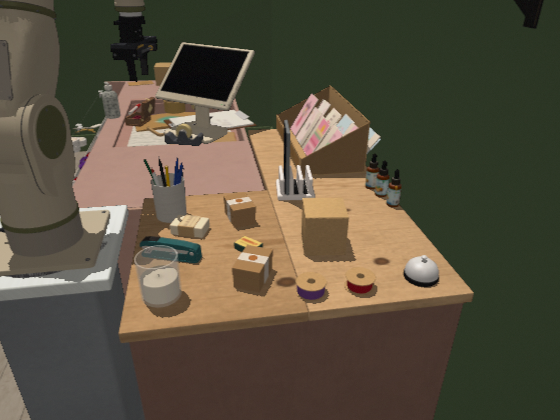

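View pics/top0.png

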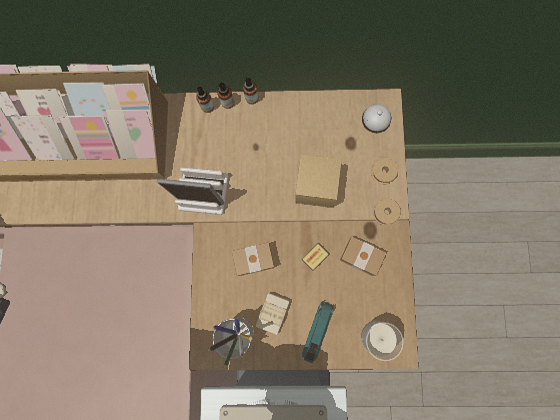

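The side view shows the tablet in its rack at about (290,170), the kraft box at (325,225) and the gift boxes at (240,210) and (253,267). The top view shows the rack at (203,192), the kraft box at (318,180) and the gift boxes at (254,259) and (363,256). I'll enlarge these.

```bash
cat > h.py <<'E'
import numpy as np, cv2
from scipy.spatial.transform import Rotation as R
from bench import r
def cam(n):
    i=r.camera_info(n); return i, R.from_quat(i['rotation']).as_matrix(), np.array(i['origin'])
def proj(n,P):
    i,M,o=cam(n); p=(np.atleast_2d(P)-o)@M
    return np.c_[p[:,0]/p[:,2]*i['fx']+i['cx'], p[:,1]/p[:,2]*i['fy']+i['cy']]
def ray(n,u,v):
    i,M,o=cam(n); d=M@np.array([(u-i['cx'])/i['fx'],(v-i['cy'])/i['fy'],1]); return o,d
def onz(n,u,v,z=0):
    o,d=ray(n,u,v); return o+d*(z-o[2])/d[2]
def crop(img,x0,y0,w,h,k,fn):
    c=cv2.resize(img[y0:y0+h,x0:x0+w],None,fx=k,fy=k,interpolation=cv2.INTER_CUBIC)
    for x in range((x0+9)//10*10,x0+w,10):
        cv2.line(c,((x-x0)*k,0),((x-x0)*k,4 if x%50 else 12),(0,0,255),1)
        if x%20==0: cv2.putText(c,str(x),((x-x0)*k,20),0,.4,(0,255,255),1)
    for y in range((y0+9)//10*10,y0+h,10):
        cv2.line(c,(0,(y-y0)*k),(4,(y-y0)*k),(0,0,255),1)
        if y%20==0: cv2.putText(c,str(y),(6,(y-y0)*k+4),0,.4,(0,255,255),1)
    cv2.imwrite(fn,c)
E
python3 - <<'E'
from h import *
t=cv2.imread('pics/top0.png'); s=cv2.imread('pics/side0.png')
crop(t,150,150,130,90,6,'pics/t_rack.png')
crop(t,230,140,180,140,4,'pics/t_box.png')
crop(s,210,110,150,190//2,5,'pics/s_a.png')
crop(s,210,185,150,110,5,'pics/s_b.png')
E
```

```text
(no output)
```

View pics/t_rack.png

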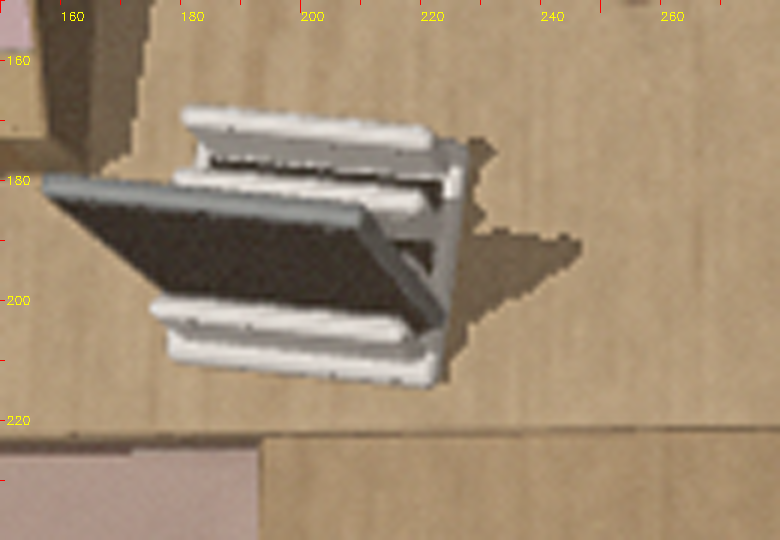

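View pics/t_box.png

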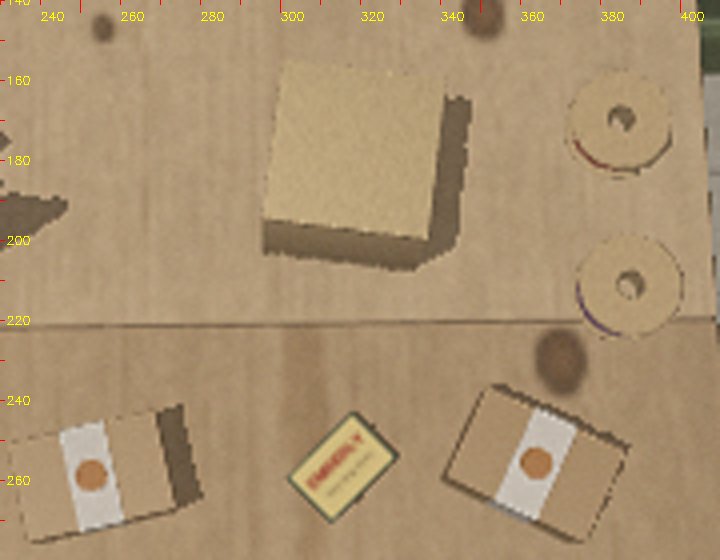

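View pics/s_a.png

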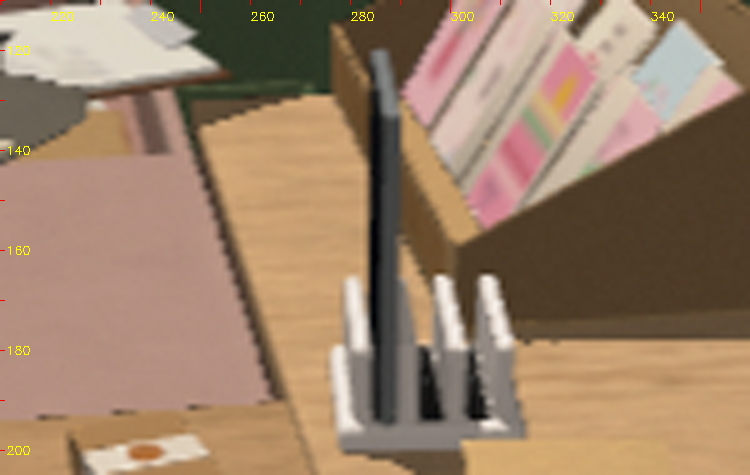

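View pics/s_b.png

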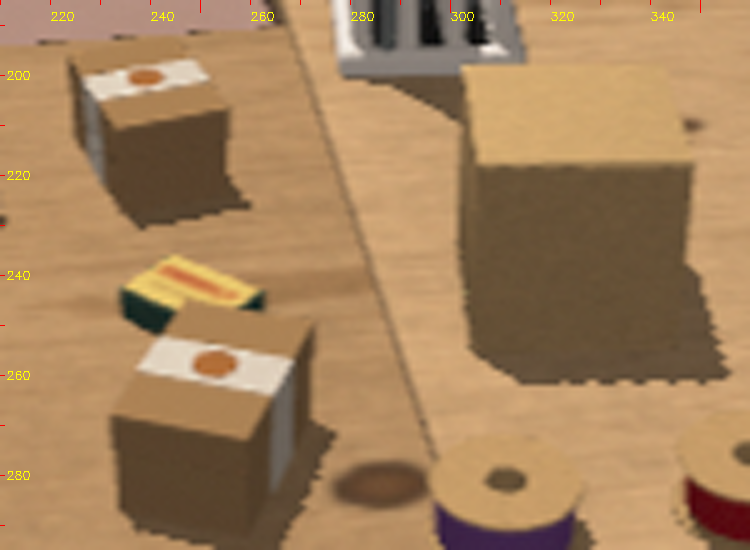

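```bash
cat > fit.py <<'E'
from h import *
from scipy.optimize import least_squares
def fit(pts,x0):  # pts: (cam, local xyz, u,v); pose x,y,yaw on z=0
    def f(p):
        Rz=R.from_euler('z',p[2]).as_matrix(); e=[]
        for n,l,u,v in pts:
            q=proj(n,Rz@np.array(l)+[p[0],p[1],p[3] if len(p)>3 else 0])[0]; e+=[q[0]-(u-.4),q[1]-(v-.4)]
        return np.array(e)
    s=least_squares(f,x0,loss='soft_l1'); return s.x,f(s.x).reshape(-1,2).round(1).tolist()
E
python3 - <<'E'
from fit import *
def lid(hx,hy,h): return [(hx,hy,h),(hx,-hy,h),(-hx,-hy,h),(-hx,hy,h)]  # far-left.. in top image order TL,TR,BR,BL
L=lid(.028,.042,.048)
A=[("top",l,*p) for l,p in zip(L,[(232,250.7),(268.7,242.5),(273.7,267),(238,275.7)])]
A+=[("side",l,*p) for l,p in zip(L,[(248,193),(255.6,206.6),(231.4,211),(223.4,196.6)])]
A+=[("top",(0,0,.048),253,258.7),("side",(0,0,.048),239.4,200.4)]
print('A',fit(A,[.3,.1,0]))
B=[("top",l,*p) for l,p in zip(L,[(352.5,236.7),(387,251.7),(375.7,275),(340.7,259.5)])]
B+=[("side",l,*p) for l,p in zip(L,[(273,249.4),(259.6,273),(232,268.6),(245,246)])]
B+=[("top",(0,0,.048),364,255.7),("side",(0,0,.048),252.8,257.6)]
print('B',fit(B,[.3,-.2,0]))
K=lid(.045,.045,.094)
k=[("top",l,*p) for l,p in zip(K,[(300.7,155),(340.7,160.5),(337,200),(296.2,194.7)])]
k+=[("side",l,*p) for l,p in zip(K,[(343.6,198.6),(348.4,217.6),(305.4,217.6),(302.4,198.2)])]
print('K',fit(k,[.5,-.15,0]))
T=[("top",(.0045,.054,.188),157.5,178.5),("top",(.0045,-.054,.188),211,183.5),("top",(-.0045,-.054,.188),209.2,187.7),("top",(-.0045,.054,.188),157.5,181.7),
("side",(-.0045,.054,.188),284.4,120.4),("side",(.0045,.054,.188),287,120.4),("side",(-.0045,-.054,.188),287,132.4),("side",(.0045,-.054,.188),289.6,132.4)]
T2=[(n,(l[0],l[1],l[2]-.188),u,v) for n,l,u,v in T]
print('T',fit(T,[.5,.1,0])); print('Tz',fit(T2,[.5,.1,0,.188]))
for q in [(178,208.5),(220,212.5),(222,173),(181,168)]: print('rack',onz('top',*q,.06 if q[1]<200 or 1 else 0).round(3))
E
```

```text
A (array([0.43020766, 0.04086851, 0.19863032]), [[-0.1, 0.1], [0.3, 0.4], [0.4, 0.8], [-1.5, 0.1], [-2.1, -0.6], [1.0, 0.7], [2.3, 0.3], [0.8, -0.7], [-0.1, 0.6], [0.6, 1.1]])
B (array([ 0.43362173, -0.20282921, -0.44953648]), [[-1.2, 0.3], [-0.5, 1.5], [0.7, 1.5], [0.3, 0.5], [0.4, 0.0], [0.8, 0.4], [0.3, -0.2], [2.2, -0.9], [-0.2, 0.9], [0.7, 1.0]])
K (array([ 0.60146234, -0.10468381, -0.14837163]), [[-0.2, 0.4], [0.7, 0.1], [-0.5, 0.6], [-1.3, 0.3], [-0.4, -0.3], [0.9, 0.7], [0.5, 0.8], [0.7, 0.2]])
T (array([ 0.56843208,  0.16462565, -0.12073914]), [[-0.6, -0.1], [0.0, 0.6], [1.2, 0.9], [-1.4, 1.2], [0.5, -0.5], [1.3, -0.5], [0.5, 1.2], [1.6, 1.2]])
Tz (array([ 0.56807429,  0.163976  , -0.12056281,  0.18963685]), [[-0.6, -0.1], [0.2, 0.6], [1.3, 0.9], [-1.3, 1.1], [0.4, -1.0], [1.2, -1.0], [0.4, 0.7], [1.5, 0.6]])
rack [0.543 0.207 0.06 ]
rack [0.533 0.113 0.06 ]
rack [0.624 0.11  0.06 ]
rack [0.637 0.204 0.06 ]
```

Run:
```python
from h import *
for n,u,v in [("side",203,125),("side",205,137),("side",250,150),("side",185,132),("side",170,212),("top",232,345),("top",383,340),("top",160,176),("top",318,330),("side",110,110)]:
    print(n,u,v,onz(n,u,v,0).round(3),onz(n,u,v,.1).round(3))
s=cv2.imread('pics/side0.png'); crop(s,60,20,200,150,4,'pics/s_m.png')
```

```text
side 203 125 [0.358 0.775 0.   ] [0.358 0.471 0.1  ]
side 205 137 [0.362 0.64  0.   ] [0.361 0.359 0.1  ]
side 250 150 [0.506 0.492 0.   ] [0.479 0.238 0.1  ]
side 185 132 [0.292 0.704 0.   ] [0.303 0.412 0.1  ]
side 170 212 [0.259 0.1   0.   ] [ 0.276 -0.085  0.1  ]
top 232 345 [0.243 0.09  0.   ] [0.254 0.076 0.1  ]
top 383 340 [ 0.252 -0.246  0.   ] [ 0.261 -0.227  0.1  ]
top 160 176 [0.635 0.27  0.   ] [0.608 0.238 0.1  ]
top 318 330 [ 0.274 -0.102  0.   ] [ 0.282 -0.097  0.1  ]
side 110 110 [-0.015  1.023  0.   ] [0.051 0.674 0.1  ]
```

View pics/s_m.png

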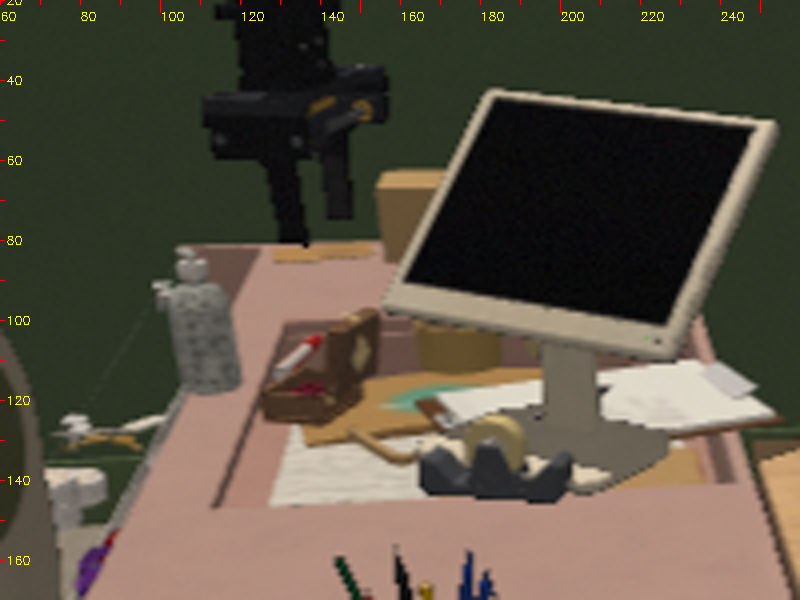

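```bash
cat >> h.py <<'E'
def Rd(yaw,tilt=0):
    # tool down, jaw axis at yaw(rad); tilt>0: about the jaw-perp horizontal axis so the gripper body leans to +jaw x
    return R.from_euler('z',yaw)*R.from_euler('y',tilt)*R.from_euler('x',np.pi)
def rel(targets,nd=2):
    s=r.read_state(); p=np.array(s['ee_pos']); q=R.from_quat(s['eef_rot'])
    print('t %.2f'%s['time'],'p',p.round(4),'z',q.as_matrix()[:,2].round(3),'x',q.as_matrix()[:,0].round(3),'w %.4f'%s['width'],'F',np.round(s['ft_force'],2),'j',np.round(s['joint_positions'],2))
    for t,Rt in targets:
        d=q.inv().apply(np.array(t)-p)/.025; rv=np.degrees((q.inv()*Rt).as_rotvec())/5
        print([round(float(x),nd) for x in list(d)+list(rv)])
E
python3 - <<'E'
from h import *
q=R.from_quat(r.read_state()['eef_rot'])
rel([((.20,.45,.30),q),((.32,.32,.30),Rd(.7)),((.46,.2,.30),Rd(.2)),((.568,.164,.25),Rd(-.12))])
E
```

```text
t 0.10 p [0.1713 0.6007 0.2218] z [-0.    -0.001 -1.   ] x [ 0.274  0.962 -0.001] w 0.0873 F [ 0.97 -0.71  0.61] j [-1.32  0.33 -0.06  1.46  0.02  1.35 -0.09]
[-5.49, 2.76, -3.12, 0.0, 0.0, 0.0]
[-9.17, 8.8, -3.11, 0.0, 0.01, 6.8]
[-12.25, 15.5, -3.11, 0.01, 0.01, 12.52]
[-12.45, 20.05, -1.11, 0.01, 0.01, 16.19]
```

>>> {"method": "carry_out", "body": {"commands": [[[0,-1.8,0.9,-1.0,0,0,0],[0,-3.6,1.8,-2.1,0,0,0],[0,-5.5,2.8,-3.1,0,0,1],[0,-6.8,4.8,-3.1,0,0,3],[0,-8.0,6.8,-3.1,0,0,5],[0,-9.2,8.8,-3.1,0,0,6.8],[0,-10.2,11.0,-3.1,0,0,8.7],[0,-11.2,13.2,-3.1,0,0,10.6],[0,-12.2,15.5,-3.1,0,0,12.5],[0,-12.3,17.0,-2.6,0,0,14],[0,-12.4,18.6,-2.0,0,0,15.2],[0,-12.45,20.05,-1.1,0,0,16.19]]], "grip_force": 25}}

```text
time: 1.6
ee_pos: [0.5694, 0.1633, 0.2494]
eef_rot: [0.998, -0.062, 0.0, 0.001]
ft_force: [-0.2, 1.5, -0.3]
width: 0.0869
```

Run:
```python
from h import *
rel([((.568,.164,.25),Rd(-.12)),((.568,.164,.163),Rd(-.12))])
cv2.imwrite('pics/s1.png',r.camera('side'))
t=r.camera('top'); cv2.imwrite('pics/t1.png',t)
```

```text
t 1.60 p [0.5694 0.1633 0.2494] z [ 0.    -0.001 -1.   ] x [ 0.992 -0.123  0.001] w 0.0869 F [-0.16  1.45 -0.32] j [-0.74  0.25  0.46  1.53 -0.11  1.38 -0.39]
[-0.06, -0.02, -0.02, 0.01, -0.01, -0.04]
[-0.06, -0.02, 3.46, 0.01, -0.01, -0.04]
```

View pics/s1.png

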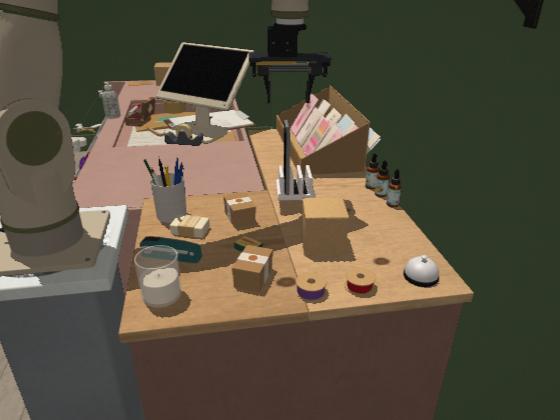

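View pics/t1.png

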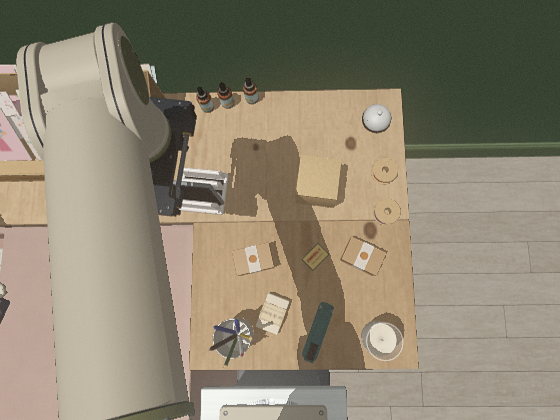

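The side view shows the open fingers at about (267,100) and (310,100), either side of the tablet top at (288,122). The jaws are centred on it, so I'll descend and grip.

>>> {"method": "carry_out", "body": {"commands": [[[0,-0.06,0,1.2,0,0,0],[0,-0.06,0,2.4,0,0,0],[0,-0.06,0,3.3,0,0,0],[0,-0.06,0,3.75,0,0,0],[120,-0.06,0,3.75,0,0,0],[255,-0.06,0,3.75,0,0,0],[255,-0.06,0,3.75,0,0,0],[255,-0.06,0,3.75,0,0,0],[255,-0.06,0,3.75,0,0,0],[255,-0.06,0,3.75,0,0,0]]], "grip_force": 30}}

```text
time: 2.95
ee_pos: [0.5673, 0.161, 0.1525]
eef_rot: [0.998, -0.063, -0.002, 0.003]
ft_force: [-0.5, -0.1, -0.1]
width: 0.0347
```

Run:
```python
from h import *
rel([])
s=r.camera('side'); crop(s,230,80,120,130,4,'pics/s2.png')
```

```text
t 2.95 p [0.5673 0.161  0.1525] z [-0.004 -0.005 -1.   ] x [ 0.992 -0.125 -0.003] w 0.0347 F [-0.51 -0.05 -0.06] j [-0.72  0.32  0.45  1.67 -0.14  1.19 -0.37]
```

View pics/s2.png

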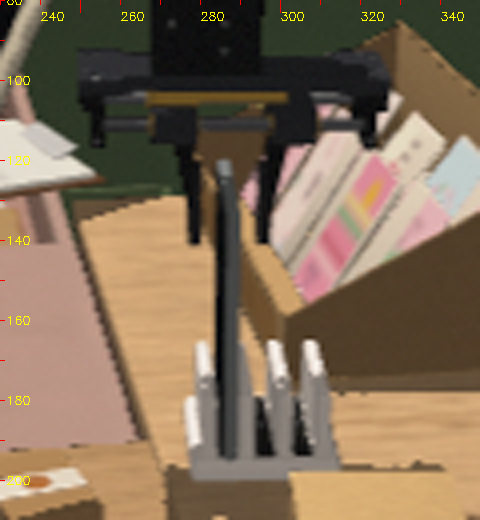

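The fingers, at 275 and 293 px, are still closing, with the tablet at 283 px between them. I'll keep closing.

>>> {"method": "carry_out", "body": {"commands": [[[255,0,0,0,0,0,0],[255,0,0,0,0,0,0],[255,0,0,0,0,0,0],[255,0,0,0,0,0,0],[255,0,0,0,0,0,0]]]}}

```text
time: 3.62
ee_pos: [0.5673, 0.161, 0.1524]
eef_rot: [0.998, -0.063, -0.002, 0.003]
ft_force: [0.7, 0.1, -0.7]
width: 0.0087
```

Run:
```python
from h import *
rel([])
```

```text
t 3.62 p [0.5673 0.161  0.1524] z [-0.004 -0.005 -1.   ] x [ 0.992 -0.125 -0.003] w 0.0087 F [ 0.73  0.11 -0.68] j [-0.72  0.32  0.45  1.67 -0.14  1.19 -0.37]
```

>>> {"method": "carry_out", "body": {"commands": [[[255,0,0,-0.8,0,0,0],[255,0,0,-1.8,0,0,0],[255,0,0,-2.8,0,0,0],[255,0,0,-3.8,0,0,0],[255,0,0,-4.8,0,0,0],[255,0,0,-5.0,0,0,0],[255,0,0,-5.0,0,0,0]]]}}

```text
time: 4.5
ee_pos: [0.5675, 0.1616, 0.2766]
eef_rot: [0.998, -0.063, -0.002, 0.003]
ft_force: [-0.2, -0.5, -3.2]
width: 0.0089
```

Run:
```python
from h import *
rel([])
s=r.camera('side'); crop(s,220,30,150,180,3,'pics/s3.png')
t=r.camera('top'); crop(t,80,100,200,130,4,'pics/t3.png')
```

```text
t 4.50 p [0.5675 0.1616 0.2766] z [-0.005 -0.006 -1.   ] x [ 0.992 -0.125 -0.004] w 0.0089 F [-0.23 -0.54 -3.17] j [-0.74  0.24  0.46  1.49 -0.11  1.44 -0.4 ]
```

View pics/s3.png

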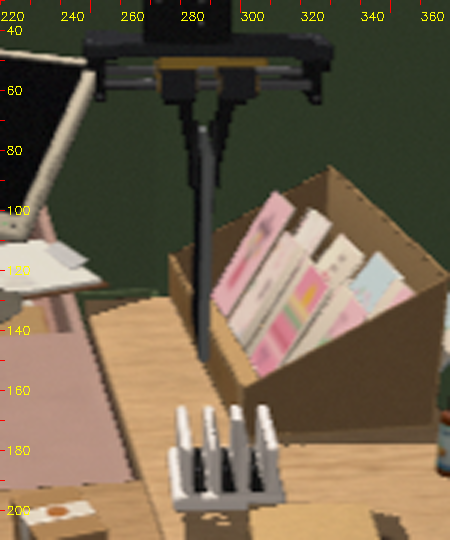

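View pics/t3.png

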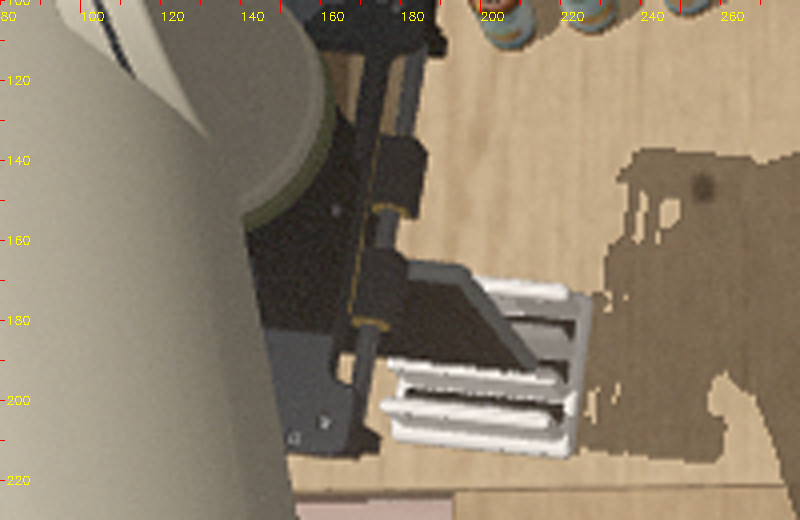

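Run:
```python
from h import *
Rz=R.from_euler('z',-.125)
for dy in (0,.003):
    o=np.array([.5675,.1616,.1402])+Rz.apply([0,dy,0])
    P=[o+Rz.apply(l) for l in ([-.0045,-.054,0],[.0045,-.054,0],[.0045,-.054,.172],[-.0045,-.054,.172])]
    print(proj('side',P).round(1).tolist(),proj('top',P).round(1).tolist())
# placement
K=np.array([.6015,-.1047,0]); ky=-.148; th=np.radians(18)
Rk=R.from_euler('z',ky); n=-Rk.as_matrix()[:,0]
for gap,lift in ((.06,.09),(.003,.04),(.003,.01),(.003,0)):
    back=K+n*(.045+.094*np.tan(th)+gap)          # back bottom corner at z=lift
    Rt=Rk*R.from_euler('y',th)
    org=back+[0,0,lift]-Rt.apply([.0045,0,0])
    tcp=org+Rt.apply([0,-.003,.1364])
    print(org.round(4),tcp.round(4)); rel([(tcp,Rd(ky,th))])
```

```text
[[286.5, 152.1], [290.2, 152.0], [291.6, 82.0], [287.7, 82.0]] [[215.8, 194.2], [216.4, 189.9], [198.6, 166.2], [197.8, 171.4]]
[[286.5, 151.6], [290.1, 151.6], [291.5, 81.7], [287.6, 81.7]] [[214.3, 194.0], [215.0, 189.8], [196.9, 166.0], [196.0, 171.2]]
[ 0.4632 -0.0841  0.0914] [ 0.5045 -0.0933  0.2211]
t 4.60 p [0.5672 0.1616 0.276 ] z [-0.006 -0.006 -1.   ] x [ 0.992 -0.125 -0.005] w 0.0086 F [ 0.45 -0.79 -3.42] j [-0.74  0.24  0.46  1.49 -0.11  1.44 -0.4 ]
[-1.2, 10.41, 2.27, 0.12, -3.54, 0.24]
[ 0.5196 -0.0925  0.0414] [ 0.5608 -0.1017  0.1711]
t 4.60 p [0.5672 0.1616 0.276 ] z [-0.006 -0.006 -1.   ] x [ 0.992 -0.125 -0.005] w 0.0086 F [ 0.45 -0.79 -3.42] j [-0.74  0.24  0.46  1.49 -0.11  1.44 -0.4 ]
[1.09, 10.45, 4.26, 0.12, -3.54, 0.24]
[ 0.5196 -0.0925  0.0114] [ 0.5608 -0.1017  0.1411]
t 4.60 p [0.5672 0.1616 0.276 ] z [-0.006 -0.006 -1.   ] x [ 0.992 -0.125 -0.005] w 0.0086 F [ 0.45 -0.79 -3.42] j [-0.74  0.24  0.46  1.49 -0.11  1.44 -0.4 ]
[1.09, 10.44, 5.46, 0.12, -3.54, 0.24]
[ 0.5196 -0.0925  0.0014] [ 0.5608 -0.1017  0.1311]
t 4.60 p [0.5672 0.1616 0.276 ] z [-0.006 -0.006 -1.   ] x [ 0.992 -0.125 -0.005] w 0.0086 F [ 0.45 -0.79 -3.42] j [-0.74  0.24  0.46  1.49 -0.11  1.44 -0.4 ]
[1.09, 10.44, 5.86, 0.12, -3.54, 0.24]
```

>>> {"method": "carry_out", "body": {"commands": [[[255,-0.2,1.2,0,0,0,0],[255,-0.5,2.9,0,0,-0.4,0],[255,-0.7,4.6,0,0,-1.0,0.1],[255,-0.9,6.3,0.2,0,-1.6,0.1],[255,-1.1,8.0,0.5,0.1,-2.3,0.2],[255,-1.2,9.4,0.8,0.1,-3.0,0.2],[255,-1.2,10.2,1.2,0.12,-3.54,0.24],[255,-1.2,10.41,1.5,0.12,-3.54,0.24],[255,-1.2,10.41,1.5,0.12,-3.54,0.24],[255,-1.2,10.41,1.5,0.12,-3.54,0.24]]]}}

```text
time: 5.85
ee_pos: [0.5049, -0.0919, 0.2408]
eef_rot: [0.985, -0.072, -0.155, -0.012]
ft_force: [0.4, -0.1, -3.5]
width: 0.0088
```

```bash
cat > place.py <<'E'
from h import *
K=np.array([.6015,-.1047,0]); ky=-.148
Rk=R.from_euler('z',ky); n=-Rk.as_matrix()[:,0]
def tp(gap,lift,deg=18,show=True):
    th=np.radians(deg)
    back=K+n*(.045+.094*np.tan(th)+gap)
    Rt=Rk*R.from_euler('y',th); org=back+[0,0,lift]-Rt.apply([.0045,0,0])
    return org+Rt.apply([0,-.003,.1364]),Rd(ky,th)
E
python3 - <<'E'
from place import *
rel([tp(.06,.06),tp(.03,.03),tp(.004,.012),tp(.004,.003),tp(.004,0)])
s=r.camera('side'); cv2.imwrite('pics/s4.png',s)
t=r.camera('top'); cv2.imwrite('pics/t4.png',t)
E
```

```text
t 5.85 p [ 0.5049 -0.0919  0.2408] z [-0.304  0.046 -0.952] x [ 0.941 -0.138 -0.308] w 0.0088 F [ 0.45 -0.06 -3.52] j [-0.38  0.36  0.62  1.5  -0.18  1.66  0.11]
[0.6, 0.06, 1.89, -0.0, -0.02, 0.02]
[2.11, 0.06, 2.67, -0.0, -0.02, 0.02]
[3.32, 0.06, 3.03, -0.0, -0.02, 0.02]
[3.43, 0.06, 3.37, -0.0, -0.02, 0.02]
[3.47, 0.06, 3.49, -0.0, -0.02, 0.02]
```

View pics/s4.png

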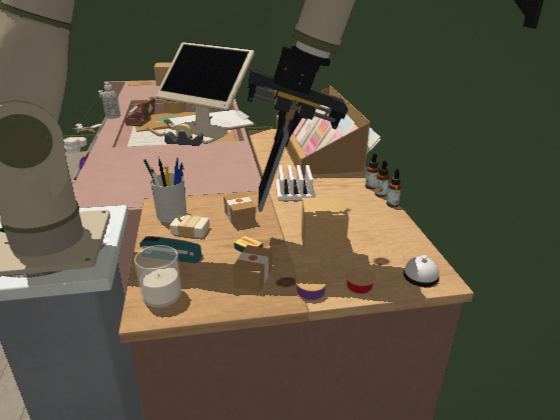

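View pics/t4.png

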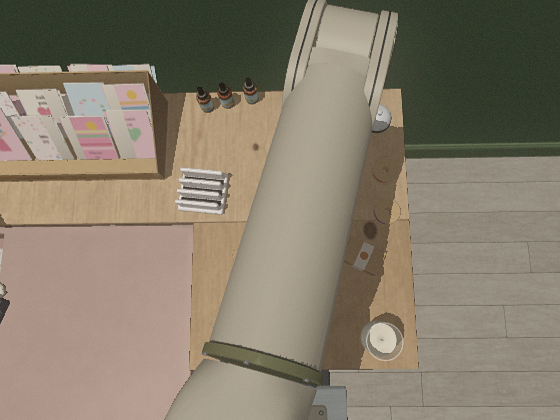

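Run:
```python
from h import *
for z in (.4,.45,.5,.55,.6): print(z,onz('top',345,12,z).round(3),onz('top',395,20,z).round(3))
print(proj('side',[[.72,0,.65],[.72,-.2,.65]]))
```

```text
0.4 [ 0.787 -0.136  0.4  ] [ 0.771 -0.213  0.4  ]
0.45 [ 0.752 -0.129  0.45 ] [ 0.738 -0.2    0.45 ]
0.5 [ 0.717 -0.122  0.5  ] [ 0.704 -0.187  0.5  ]
0.55 [ 0.683 -0.115  0.55 ] [ 0.671 -0.174  0.55 ]
0.6 [ 0.648 -0.109  0.6  ] [ 0.637 -0.161  0.6  ]
[[ 391.31822171  -96.36341526]
 [ 444.37084293 -109.97542237]]
```

>>> {"method": "carry_out", "body": {"commands": [[[255,0.3,0,1.0,0,0,0],[255,0.6,0.06,1.9,0,0,0],[255,1.4,0.06,2.3,0,0,0],[255,2.1,0.06,2.6,0,0,0],[255,2.8,0.06,2.8,0,0,0],[255,3.3,0.06,3.0,0,0,0],[255,3.35,0.06,3.2,0,0,0],[255,3.4,0.06,3.3,0,0,0],[255,3.4,0.06,3.35,0,0,0],[255,3.4,0.06,3.35,0,0,0]]]}}

```text
time: 7.2
ee_pos: [0.5592, -0.1015, 0.1354]
eef_rot: [0.985, -0.072, -0.155, -0.012]
ft_force: [-0.2, -0.3, -3.1]
width: 0.009
```

Run:
```python
from place import *
rel([tp(.004,0),tp(.002,0),tp(.004,-.004)])
s=r.camera('side'); crop(s,220,90,150,170,4,'pics/s5.png')
```

```text
t 7.20 p [ 0.5592 -0.1015  0.1354] z [-0.304  0.046 -0.952] x [ 0.942 -0.138 -0.307] w 0.0090 F [-0.16 -0.25 -3.08] j [-0.3   0.57  0.59  1.46 -0.27  1.52  0.17]
[0.08, -0.0, 0.16, -0.01, -0.02, 0.02]
[0.15, -0.0, 0.13, -0.01, -0.02, 0.02]
[0.13, -0.0, 0.31, -0.01, -0.02, 0.02]
```

View pics/s5.png

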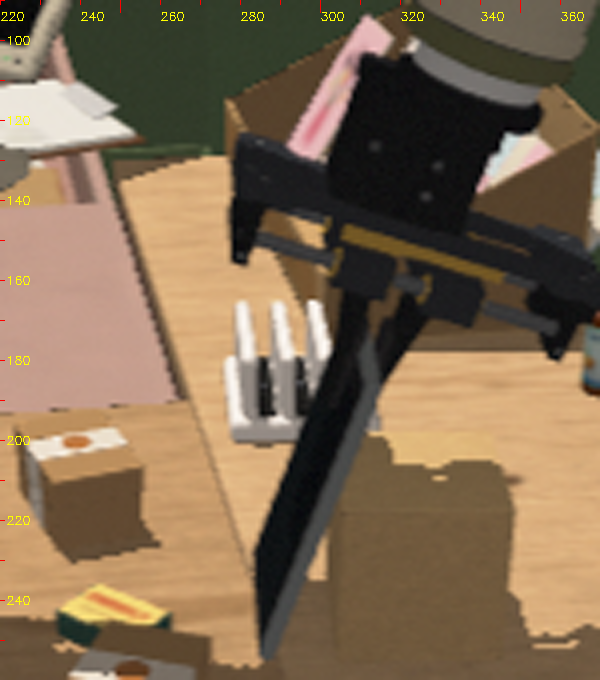

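Run:
```python
from place import *
s=r.read_state(); q=R.from_quat(s['eef_rot']); Rt=q*R.from_euler('x',np.pi)
org=np.array(s['ee_pos'])-Rt.apply([0,-.003,.1364])
for l in ([-.0045,-.054,0],[.0045,-.054,0],[.0045,-.054,.05],[.0045,-.054,.0988],[.0045,-.054,.172],[-.0045,-.054,.172],[.0045,-.045,.0988]):
    P=org+Rt.apply(l); print(l,P.round(4),proj('side',P).round(1))
for l in ([-.045,-.045,.094],[-.045,-.045,0],[.045,-.045,.094]): print('K',proj('side',K+Rk.apply(l)).round(1))
```

```text
[-0.0045, -0.054, 0] [ 0.5062 -0.1451  0.007 ] [[284.1 255.6]]
[0.0045, -0.054, 0] [ 0.5147 -0.1464  0.0042] [[288.1 256.7]]
[0.0045, -0.054, 0.05] [ 0.5299 -0.1487  0.0518] [[295.9 237.8]]
[0.0045, -0.054, 0.0988] [ 0.5447 -0.1509  0.0982] [[303.8 218.4]]
[0.0045, -0.054, 0.172] [ 0.5669 -0.1542  0.1679] [[316.4 187.7]]
[-0.0045, -0.054, 0.172] [ 0.5584 -0.153   0.1707] [[312.1 186.4]]
[0.0045, -0.045, 0.0988] [ 0.546  -0.142   0.0982] [[303.5 216.3]]
K [[305.5 218. ]]
K [[304.  255.8]]
K [[348.9 217.9]]
```

>>> {"method": "carry_out", "body": {"commands": [[[255,0.05,0,0.08,0,0,0],[255,0.1,0,0.16,0,0,0],[255,0.1,0,0.16,0,0,0]]]}}

```text
time: 7.62
ee_pos: [0.5607, -0.1016, 0.1312]
eef_rot: [0.985, -0.072, -0.155, -0.012]
ft_force: [1.3, 0.1, 0.9]
width: 0.009
```

Run:
```python
from place import *
rel([tp(.004,0),tp(.002,0),tp(.004,-.004)])
```

```text
t 7.62 p [ 0.5607 -0.1016  0.1312] z [-0.303  0.046 -0.952] x [ 0.942 -0.138 -0.307] w 0.0090 F [1.35 0.06 0.95] j [-0.3   0.57  0.59  1.46 -0.27  1.51  0.17]
[-0.03, 0.0, 0.01, -0.01, -0.03, 0.03]
[0.05, 0.0, -0.01, -0.01, -0.03, 0.03]
[0.02, 0.0, 0.17, -0.01, -0.03, 0.03]
```

>>> {"method": "carry_out", "body": {"commands": [[[255,0.02,0,0.04,0,0,0],[150,0.02,0,0.04,0,0,0],[150,0.02,0,0.04,0,0,0],[150,0.02,0,0.04,0,0,0],[150,0.02,0,0.04,0,0,0],[150,0.02,0,0.04,0,0,0]]]}}

```text
time: 8.38
ee_pos: [0.5608, -0.1017, 0.13]
eef_rot: [0.985, -0.072, -0.155, -0.012]
ft_force: [0.3, -0.3, -0.6]
width: 0.0353
```

Run:
```python
from place import *
rel([])
s=r.camera('side'); crop(s,220,90,150,170,4,'pics/s6.png')
```

```text
t 8.38 p [ 0.5608 -0.1017  0.13  ] z [-0.303  0.046 -0.952] x [ 0.942 -0.138 -0.307] w 0.0353 F [ 0.28 -0.25 -0.59] j [-0.3   0.58  0.58  1.46 -0.27  1.51  0.17]
```

View pics/s6.png

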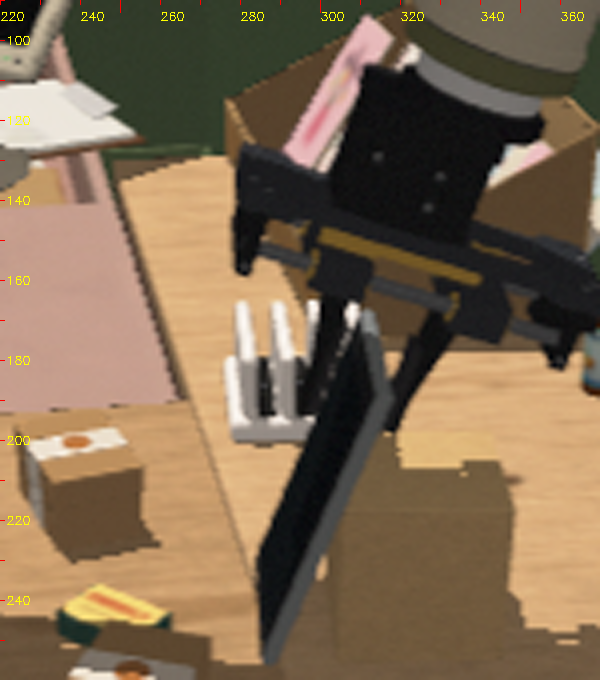

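The tablet leans on the carton's upper edge near (303,216), its lower edge near (287,254), and the fingers are clear on both sides. I'll retract along the tool axis.

>>> {"method": "carry_out", "body": {"commands": [[[150,0,0,-0.5,0,0,0],[150,0,0,-1.5,0,0,0],[150,0,0,-2.5,0,0,0],[100,0,0,-3.6,0,0,0],[50,0,0,-3.8,0,0,0]]]}}

```text
time: 9.05
ee_pos: [0.5907, -0.1065, 0.2226]
eef_rot: [0.986, -0.072, -0.153, -0.012]
ft_force: [-0.4, 0.1, 0.4]
width: 0.0487
```

Run:
```python
from place import *
rel([((.5,-.03,.24),Rd(.0)),((.4302,.0409,.2),Rd(.1986)),((.4302,.0409,.12),Rd(.1986))])
```

```text
t 9.05 p [ 0.5907 -0.1065  0.2226] z [-0.3    0.045 -0.953] x [ 0.943 -0.138 -0.304] w 0.0487 F [-0.41  0.09  0.42] j [-0.27  0.58  0.6   1.26 -0.27  1.7   0.16]
[-4.06, -2.5, 0.57, -0.27, 3.53, -1.66]
[-6.59, -4.9, 3.06, -0.62, 3.5, -3.92]
[-5.62, -4.89, 6.11, -0.62, 3.5, -3.92]
```

>>> {"method": "carry_out", "body": {"commands": [[[0,-1.0,-0.5,0,0,0.8,-0.4],[0,-2.5,-1.5,0.2,-0.1,2.0,-1.0],[0,-4.1,-2.5,0.5,-0.27,3.5,-1.7],[0,-5.4,-3.6,1.5,-0.4,3.5,-2.8],[0,-6.5,-4.8,2.8,-0.6,3.5,-3.9],[0,-6.3,-4.9,4.0,-0.62,3.5,-3.92],[0,-5.8,-4.9,5.5,-0.62,3.5,-3.92],[0,-5.62,-4.89,6.1,-0.62,3.5,-3.92],[0,-5.62,-4.89,6.1,-0.62,3.5,-3.92]]]}}

```text
time: 10.18
ee_pos: [0.4298, 0.0405, 0.1197]
eef_rot: [0.995, 0.099, -0.001, 0.0]
ft_force: [1.4, 0.8, 0.9]
width: 0.0869
```

Run:
```python
from place import *
rel([((.4302,.0409,.06),Rd(.1986)),((.4302,.0409,.009),Rd(.1986))])
s=r.camera('side'); cv2.imwrite('pics/s7.png',s); crop(s,180,120,200,150,4,'pics/s7c.png')
```

```text
t 10.18 p [0.4298 0.0405 0.1197] z [-0.001 -0.001 -1.   ] x [ 0.98   0.197 -0.002] w 0.0869 F [1.4  0.79 0.87] j [-0.68 -0.03  0.48  2.09  0.01  1.07 -0.01]
[0.02, -0.02, 2.39, 0.01, 0.02, -0.0]
[0.03, -0.02, 4.43, 0.01, 0.02, -0.0]
```

View pics/s7c.png

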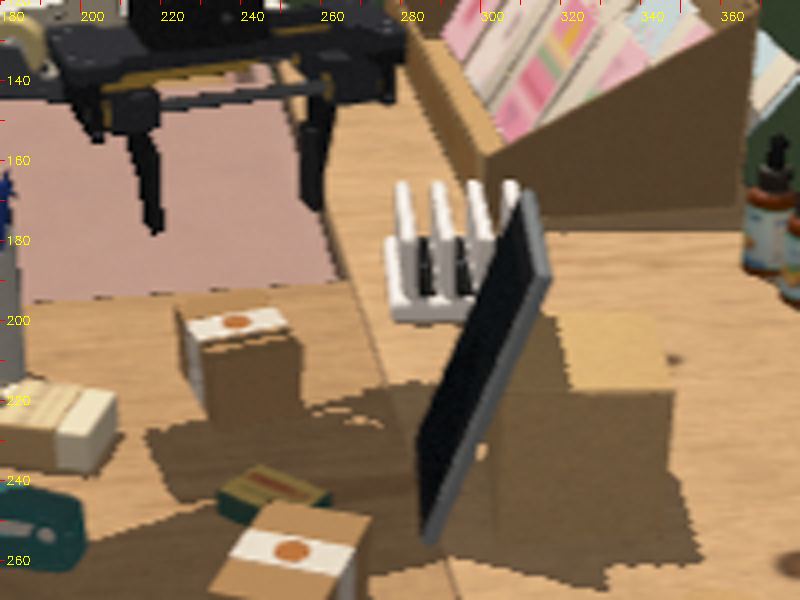

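>>> {"method": "carry_out", "body": {"commands": [[[0,0.02,0,1.5,0,0,0],[0,0.03,0,3.0,0,0,0],[0,0.03,0,4.1,0,0,0],[0,0.03,0,4.4,0,0,0],[255,0.03,0,4.4,0,0,0],[255,0.03,0,4.4,0,0,0],[255,0.03,0,4.4,0,0,0],[255,0.03,0,4.4,0,0,0],[255,0.03,0,4.4,0,0,0],[255,0.03,0,4.4,0,0,0],[255,0.03,0,4.4,0,0,0]]], "grip_force": 25}}

```text
time: 11.6
ee_pos: [0.4316, 0.0409, 0.0111]
eef_rot: [0.995, 0.099, 0.0, -0.0]
ft_force: [-2.4, 0.3, 7.7]
width: 0.0558
```

Run:
```python
from h import *
rel([])
```

```text
t 11.60 p [0.4316 0.0409 0.0111] z [ 0.001  0.    -1.   ] x [0.98  0.197 0.001] w 0.0558 F [-2.37  0.31  7.66] j [-0.66  0.17  0.49  2.18 -0.11  0.81  0.1 ]
```

>>> {"method": "carry_out", "body": {"commands": [[[255,0,0,-0.4,0,0,0],[255,0,0,-1.0,0,0,0],[255,0,0,-1.8,0,0,0],[255,0,0,-2.2,0,0,0],[255,0,0,-2.2,0,0,0],[255,0,0,-2.2,0,0,0],[255,0,0,-2.2,0,0,0]]]}}

```text
time: 12.48
ee_pos: [0.4311, 0.0408, 0.0656]
eef_rot: [0.995, 0.099, -0.0, 0.0]
ft_force: [0.2, 0.8, -1.0]
width: 0.0558
```

Run:
```python
from h import *
rel([]); 
s=r.camera('side'); crop(s,180,100,200,150,4,'pics/s8.png')
rel([])
```

```text
t 12.47 p [0.4311 0.0408 0.0656] z [-0. -0. -1.] x [ 0.98   0.197 -0.   ] w 0.0558 F [ 0.23  0.83 -0.97] j [-0.68  0.06  0.5   2.15 -0.04  0.94  0.04]
t 12.53 p [0.4312 0.0408 0.0656] z [-0. -0. -1.] x [ 0.98   0.197 -0.   ] w 0.0558 F [ 0.32  0.29 -1.34] j [-0.68  0.06  0.5   2.15 -0.04  0.94  0.04]
```

View pics/s8.png

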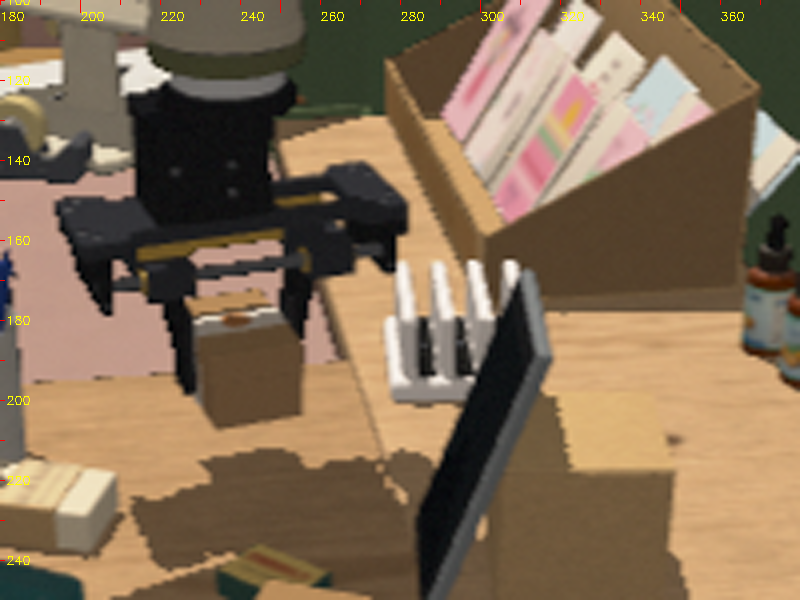

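The box hangs clear of the counter and weighs about 1.1 N, so this is the empty one. I'll set it back down where it stood.

>>> {"method": "carry_out", "body": {"commands": [[[255,0,0,0.8,0,0,0],[255,0,0,1.6,0,0,0],[255,0,0,2.0,0,0,0],[255,0,0,2.16,0,0,0],[255,0,0,2.18,0,0,0],[0,0,0,2.18,0,0,0],[0,0,0,2.18,0,0,0],[0,0,0,2.18,0,0,0],[0,0,0,2.18,0,0,0],[0,0,0,1.5,0,0,0],[0,0,0,0,0,0,0],[0,0,0,-2,0,0,0]]]}}

```text
time: 14.02
ee_pos: [0.4304, 0.0405, 0.1162]
eef_rot: [0.995, 0.099, -0.001, 0.001]
ft_force: [0.9, 0.8, -0.2]
width: 0.0867
```

Run:
```python
from h import *
b=(.4336,-.2028)
rel([((.43,-.08,.16),Rd(-.1)),((*b,.13),Rd(-.4495)),((*b,.10),Rd(-.4495))])
s=r.camera('side'); crop(s,180,100,200,150,4,'pics/s9.png')
```

```text
t 14.03 p [0.4304 0.0405 0.1162] z [-0.002 -0.001 -1.   ] x [ 0.98   0.197 -0.002] w 0.0867 F [ 0.88  0.85 -0.18] j [-0.7  -0.02  0.51  2.1   0.01  1.07 -0.01]
[-0.97, 4.72, -1.75, 0.01, 0.03, 3.42]
[-1.79, 9.57, -0.54, 0.02, 0.02, 7.42]
[-1.79, 9.56, 0.66, 0.02, 0.02, 7.42]
```

View pics/s9.png

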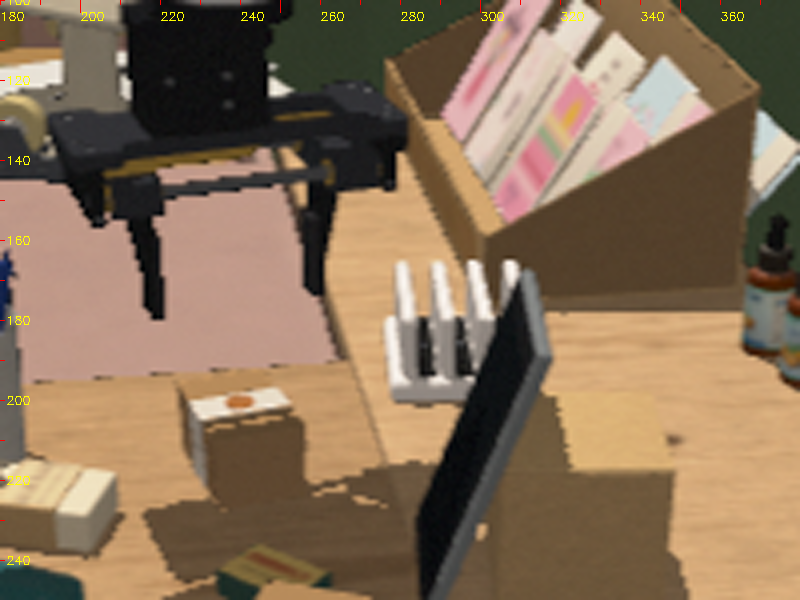

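The empty box stands at about (240,205), as before. On to the other one.

>>> {"method": "carry_out", "body": {"commands": [[[0,-0.3,1.2,-0.8,0,0,0.8],[0,-0.7,3.0,-1.6,0,0,2.0],[0,-1.0,4.8,-1.7,0,0,3.5],[0,-1.3,6.5,-1.5,0,0,5.0],[0,-1.6,8.2,-1.0,0,0,6.5],[0,-1.8,9.4,-0.5,0,0,7.4],[0,-1.8,9.56,0.4,0,0,7.42],[0,-1.79,9.56,0.66,0,0,7.42],[0,-1.79,9.56,0.66,0,0,7.42]]]}}

```text
time: 15.2
ee_pos: [0.4368, -0.2018, 0.1056]
eef_rot: [0.975, -0.223, 0.002, -0.001]
ft_force: [0.1, 0.3, 0.2]
width: 0.0868
```

Run:
```python
from h import *
b=(.4336,-.2028)
rel([((*b,.06),Rd(-.4495)),((*b,.0105),Rd(-.4495))])
s=r.camera('side'); crop(s,180,140,200,150,4,'pics/s10.png')
```

```text
t 15.20 p [ 0.4368 -0.2018  0.1056] z [ 0.005  0.002 -1.   ] x [ 0.901 -0.435  0.004] w 0.0868 F [0.13 0.29 0.24] j [-0.41  0.13  0.8   2.01 -0.12  1.04  0.  ]
[-0.11, 0.1, 1.82, -0.04, -0.04, -0.0]
[-0.11, 0.1, 3.8, -0.04, -0.04, -0.0]
```

View pics/s10.png

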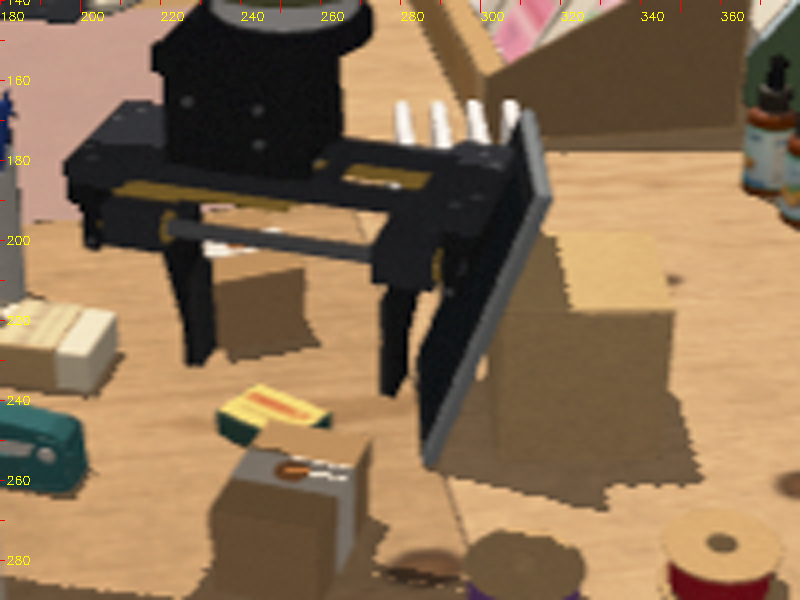

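Run:
```python
from h import *
print(proj('side',[r.read_state()['ee_pos']]))
s=r.camera('side'); c=s[155:255,260:330]; c=cv2.convertScaleAbs(c,alpha=2.2,beta=10); cv2.imwrite('pics/s11.png',cv2.resize(c,None,fx=6,fy=6,interpolation=cv2.INTER_NEAREST))
```

```text
[[254.29715634 232.48046051]]
```

View pics/s11.png

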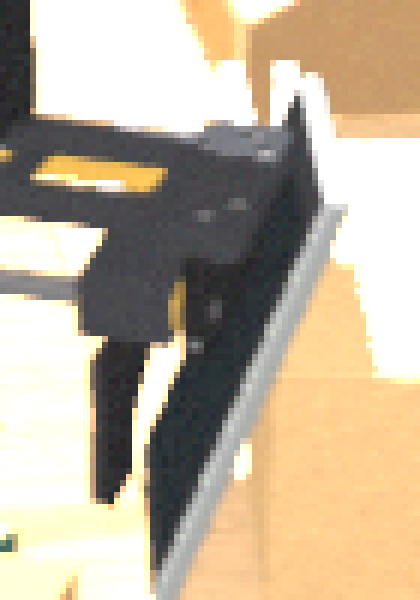

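Run:
```python
from h import *
print(onz('top',387,211,.026),onz('top',385,170,.026))
```

```text
[ 0.53787652 -0.26441906  0.026     ] [ 0.63496051 -0.26486369  0.026     ]
```

>>> {"method": "carry_out", "body": {"commands": [[[0,-0.11,0.1,0.8,0,0,0],[0,-0.11,0.1,1.8,0,0,0],[0,-0.11,0.1,2.8,0,0,0],[0,-0.11,0.1,3.5,0,0,0],[0,-0.11,0.1,3.75,0,0,0],[255,-0.11,0.1,3.75,0,0,0],[255,-0.11,0.1,3.75,0,0,0],[255,-0.11,0.1,3.75,0,0,0],[255,-0.11,0.1,3.75,0,0,0],[255,-0.11,0.1,3.75,0,0,0],[255,-0.11,0.1,3.75,0,0,0],[255,-0.11,0.1,3.75,0,0,0]]]}}

```text
time: 16.8
ee_pos: [0.4344, -0.2027, 0.0128]
eef_rot: [0.975, -0.223, 0.003, -0.002]
ft_force: [-2.0, 1.0, 7.0]
width: 0.0555
```

Run:
```python
from h import *
rel([])
```

```text
t 16.80 p [ 0.4344 -0.2027  0.0128] z [ 0.007  0.002 -1.   ] x [ 0.901 -0.434  0.005] w 0.0555 F [-1.95  1.04  6.97] j [-0.32  0.31  0.75  2.09 -0.29  0.84  0.15]
```

>>> {"method": "carry_out", "body": {"commands": [[[255,0,0,-0.4,0,0,0],[255,0,0,-1.0,0,0,0],[255,0,0,-1.8,0,0,0],[255,0,0,-2.6,0,0,0],[255,0,0,-3.0,0,0,0],[255,0,0,-3.0,0,0,0],[255,0,0,-3.0,0,0,0]]], "grip_force": 30}}

```text
time: 17.68
ee_pos: [0.4336, -0.2026, 0.0873]
eef_rot: [0.975, -0.223, 0.003, -0.002]
ft_force: [0.3, 0.2, -5.0]
width: 0.0557
```

Run:
```python
from place import *
import numpy as np
# final: box center distance from screen
th=np.radians(18.5); back=K+n*(.045+.094*np.tan(th)); Rt=Rk*R.from_euler('y',th)
org=back-Rt.apply([.0045,0,0])+[0,0,.0]
mid=org+Rt.apply([-.0045,0,.086]); print('screen mid',mid.round(4), 'normal',Rt.apply([-1,0,0]).round(3))
# box centre at height .10; gap measured horizontally from box face to mid of screen 0.09
c=mid+n*(.09+.028); c[2]=.105
print('centre',c.round(4))
tcp=c.copy(); tcp[2]=c[2]-.024+.0128
rel([((*((np.array([.4344,-.2027])+tcp[:2])/2-[.02,0]),.13),Rd(-.3)),(tcp,Rd(ky))])
s=r.camera('side'); crop(s,180,130,200,150,4,'pics/s12.png')
```

```text
screen mid [ 0.5444 -0.0962  0.0844] normal [-0.938  0.14   0.317]
centre [ 0.4277 -0.0788  0.105 ]
t 17.68 p [ 0.4336 -0.2026  0.0873] z [ 0.006  0.003 -1.   ] x [ 0.901 -0.434  0.004] w 0.0557 F [ 0.32  0.19 -4.98] j [-0.4   0.16  0.81  2.03 -0.14  1.    0.03]
[-1.88, -1.85, -1.71, -0.05, -0.05, -1.71]
[-2.36, -4.36, -0.25, -0.05, -0.06, -3.45]
```

View pics/s12.png

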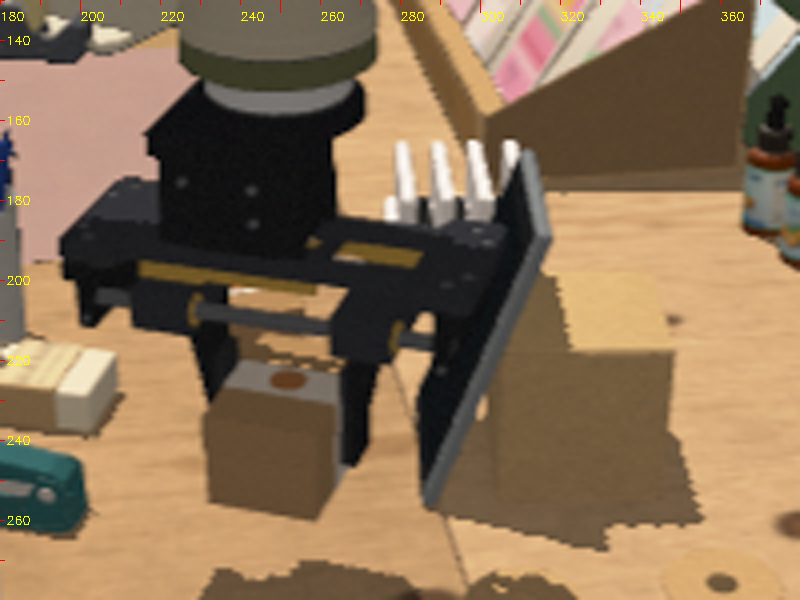

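It weighs about 5.0 N, so this is the packed box. I'll carry it in front of the screen.

>>> {"method": "carry_out", "body": {"commands": [[[255,-0.7,-0.5,-0.4,0,0,-0.4],[255,-1.4,-1.1,-0.6,0,0,-1.0],[255,-1.9,-1.9,-0.7,-0.05,-0.05,-1.7],[255,-2.2,-2.8,-0.6,-0.05,-0.05,-2.4],[255,-2.3,-3.6,-0.4,-0.05,-0.05,-3.0],[255,-2.36,-4.2,-0.2,-0.05,-0.06,-3.45],[255,-2.36,-4.36,-0.15,-0.05,-0.06,-3.45],[255,-2.36,-4.36,-0.15,-0.05,-0.06,-3.45],[255,-2.36,-4.36,-0.15,-0.05,-0.06,-3.45]]]}}

```text
time: 18.85
ee_pos: [0.4276, -0.0796, 0.0912]
eef_rot: [0.997, -0.075, -0.0, 0.0]
ft_force: [-0.0, 0.2, -4.2]
width: 0.0556
```

Run:
```python
from place import *
rel([((.4277,-.0788,.0888),Rd(ky))])
s=r.camera('side'); crop(s,180,110,200,150,4,'pics/s13.png'); t=r.camera('top'); cv2.imwrite('pics/t13.png',t)
```

```text
t 18.85 p [ 0.4276 -0.0796  0.0912] z [-0.001 -0.    -1.   ] x [ 0.989 -0.149 -0.001] w 0.0556 F [-0.04  0.25 -4.16] j [-0.59  0.02  0.69  2.12 -0.01  1.   -0.05]
[0.0, -0.03, 0.1, 0.01, 0.01, -0.02]
```

View pics/s13.png

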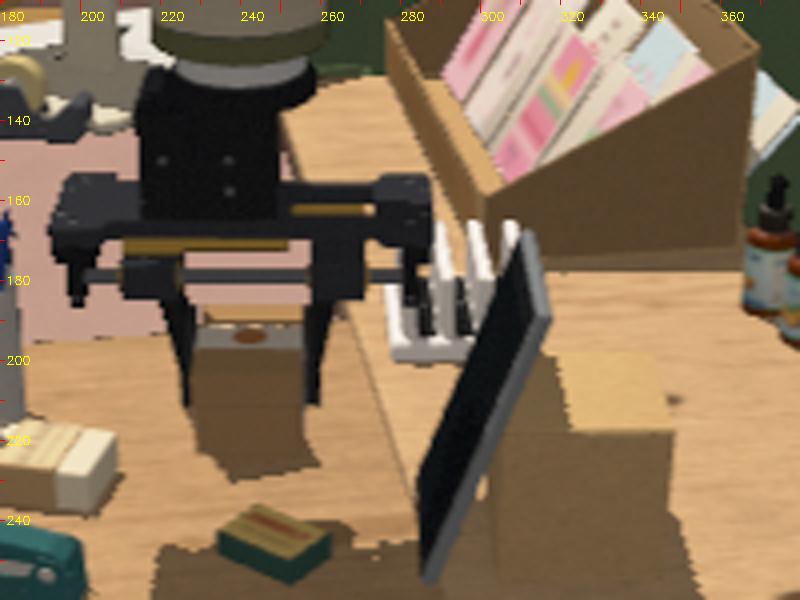

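View pics/t13.png

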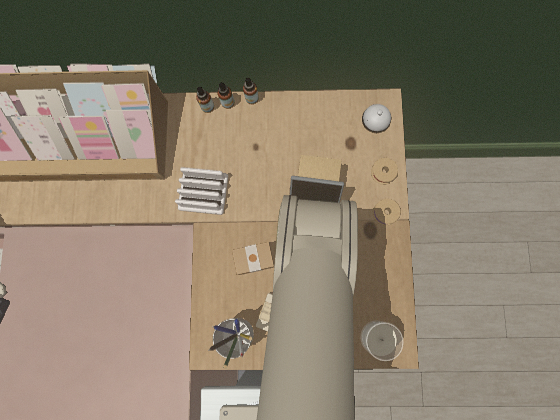

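Box is at about (242,200), some 90 mm in front of the screen. The tablet and kraft box are unchanged, and in the top view the tablet is centred on the carton at (317,185). I'll hold briefly, check again and hand in.

>>> {"method": "carry_out", "body": {"commands": [[[255,0,0,0,0,0,0],[255,0,0,0,0,0,0],[255,0,0,0,0,0,0],[255,0,0,0,0,0,0]]]}}

```text
time: 19.45
ee_pos: [0.4276, -0.0794, 0.0913]
eef_rot: [0.997, -0.075, -0.0, 0.0]
ft_force: [0.4, 0.5, -4.9]
width: 0.0561
```

Run:
```python
from h import *
rel([]); a=cv2.imread('pics/t13.png'); t=r.camera('top'); print(np.abs(a.astype(int)-t).max(2)[150:215,170:400].mean())
rel([]); cv2.imwrite('pics/t14.png',t)
t0=cv2.imread('pics/top0.png'); crop(np.vstack([t0[145:215,280:410],t[145:215,280:410]]),0,0,130,140,4,'pics/t14c.png')
```

```text
t 19.45 p [ 0.4276 -0.0794  0.0913] z [-0.001 -0.    -1.   ] x [ 0.989 -0.149 -0.001] w 0.0561 F [ 0.42  0.48 -4.88] j [-0.59  0.02  0.69  2.12 -0.01  1.   -0.05]
2.765551839464883
t 19.50 p [ 0.4276 -0.0794  0.0913] z [-0.001 -0.    -1.   ] x [ 0.989 -0.149 -0.001] w 0.0558 F [-1.   -0.25 -4.02] j [-0.59  0.02  0.69  2.12 -0.01  1.   -0.05]
```

View pics/t14c.png

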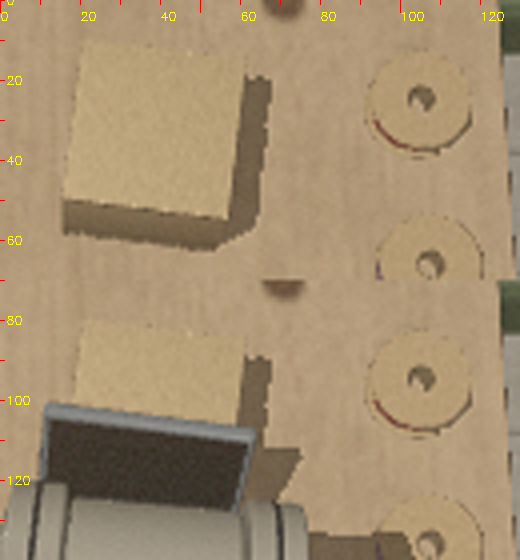

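The kraft box and spools match the first picture (box corners at (20,10) and (60,16) in both halves), and the tablet leans squarely against it.

```bash
python3 -c "
from bench import r
print(r.close_job())"
```

```text
the job is handed in; nothing more can be done
None
```

The job is done and handed in at about 19.5 s; no verdict was reported. The arm is still holding the packed box, lid up, in front of the screen.

- **Tablet:** I lifted it out of the rack and leaned it about 18° back against the kraft box's front upper edge. In the last picture it stands squarely and is centred on the carton.
- **Gift boxes:** I lifted both. The left one weighed about 1.1 N (empty), and I set it back where it stood. The right one weighed about 4 to 5 N over several readings, so it is the packed one.
- **Final pose:** By calculation the packed box is about 90 mm from the middle of the screen, with its underside about 79 mm above the counter. The pose and grip stayed steady over the last half second.
- **Other things:** In the last pictures the kraft box and spools were where they started, and the matchbox and rack looked undisturbed. The wrist read only the box's weight, within sensor noise.

None of the checks failed. The one oddity was a brief upward force of about 7 N while the fingers closed on each gift box; it went away once the box was lifted.

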